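# Fit and lock the locating pin in a watchmaker's tilted holder

## Task

Take the tall pin with the broad flange from the wooden stand, leaving the other two pins where they stand, and set its tip down on the sloping brass plate, square to the plate, close to the plate's left end (as seen from the robot). Without lifting it off, slide the tip to the right along the plate's middle line until it drops into the blind hole, push it fully home so that the flange lies flush on the plate, and let go. Then tighten the black clamp knob clockwise to its stop and let go of it.

Things in the scene. Friction and masses are not known exactly. Their poses are not given: they have to be found in the camera images.
- pin_head (a point): middle of the handle of the steel locating pin to be fitted, 44 mm from its tip, 28 mm above its flange's underside, 16 mm below its top. Round, 60 mm long, about 90 g: shank 8 mm thick and 16 mm long, flange 24 mm wide and 5 mm thick (broadest of the three pins), handle 14 mm thick and 39 mm long (tallest). It stands upright at the start. z axis: along the pin, from tip to head.
- pin_tip (a point): the lower end of the same pin's shank, on its axis. The last 4 mm of the shank taper from 8 mm to 4.4 mm at the tip. z axis: along the pin, from tip to head.
- stand_top (a point): middle of the top of the dark wooden pin stand (60 x 170 x 32 mm high, fixed; y axis along its length). Three pins stand in a row along it, 56 mm apart, in any order, their shanks in loose 11 mm holes and their flanges resting on this top.
- thin_head (a point): a different, smaller pin in the stand, with a thin handle (9 mm thick, 24 mm high, over a 16 mm flange): the middle of it, 14 mm above the stand's top. Leave it alone.
- ball_head (a point): a different pin in the stand, with a ball head (18 mm) on a thin neck over a 16 mm flange: the ball's centre, 21 mm above the stand's top. Leave it alone.
- bed: the sloping bed of the fixed olive metal holder. Origin: in the brass plate's top face, mid-holder. z axis: the plate's normal, leaning 25 degrees from vertical towards the robot; x: up the slope, away from the robot; y: level, to the left. The plate reaches 41 mm up and down the slope; nothing rises above its face. Its middle line is x = 0. The unmarked blind hole lies on it, at an unknown y from -20 to +20 mm.
- bed_left (a point): a point of the plate's face on its middle line, 45 mm to the left (+y) of the bed's origin, axes as the bed's: always on the plate, close to its left end, and left of the hole. The plate is 130 mm long; its left end is 10 to 50 mm further left than this point. The hole is 9.6 mm wide, 18 mm deep, square to the face.
- clamp_grip (a point): on the vertical axis of the holder's black clamp knob, at the height to grip it. The knob is a 44 mm disc with an upright bar grip across its top (42 mm long, 14 mm thick, 32 mm high; this point is 7 mm below the bar's top). It stands at the holder's right end, 130 mm right of the bed's origin.
- clamp (a joint): angle of the clamp knob (rad), growing clockwise as seen from above. At 0 its bar lies along the bed's x axis seen from above. It starts at 0 to 0.3; its stop (fully tight) is at 1.5. It stays where it is left; turning takes about 0.06 N m.

How it is judged:
By the outcome, as a careful person would: the job done as asked, in the order asked, and still so for the second after the job is handed in, with the robot touching nothing.
It also fails if it takes over 72 s, if anything falls off the work surface, if the arm or the gripper's body presses on something with over 40 N, if the wrist force passes 120 N, or if a joint passes its speed limit or range.

## Robot

A 6-joint arm with a two-finger parallel gripper is mounted at the origin on the work surface. World frame = base frame: x ahead of the robot, y to its left, z up, the work surface at z = 0. Lengths are in m, angles in degrees, forces in N, time in s.
With the tool pointing down it reaches from about 0.3 to 0.75 m from the base axis. Payload 8.5 kg.
Tool frame: the origin (TCP) lies at the very end of the fingers, on their centre line; the grasp point (between the pads) lies 19 mm behind it; z points along the fingers, y is the direction in which the jaws open and shut (so a half turn about z gives the same grasp; the last joint's range is limited). The gripper opens to 85 mm and grips with 20 to 120 N. Pads are 22 mm wide; open, the fingers measure 114 mm over their backs; the gripper's body (76 mm by 85 mm) begins 54 mm behind the grasp point. The pads swing forward as they close: fully open they stand 13 mm farther back than shut.
Start: joints at [63.467, 21.807, 74.336, -0, 83.858, -12.336], TCP at [0.135, 0.533, 0.231] pointing down, gripper open.
Joint ranges: [-178.18, 178.18], [-50.72, 133.34], [12.68, 142.11], [-81.47, 261.47], [9.98, 163.14], [-165.26, 165.26]. Speed limits (degrees/s): [136.94, 136.94, 180, 180, 180, 180].

## Interface

Orientations are given as a 3x3 rotation matrix whose columns are the frame's x, y, z axes.
In Python, from rig import status, vision, env gives the robot as it stands.
- The arm moves only by the tool send_rows, never from a script. Its argument "targets" is a list of rows, each a list of 7 numbers: the shift along the tool's x, y, z in units of 50 mm (1.0 is 50 mm), then the turn, a rotation vector about the tool's x, y, z in units of 8 degrees (1.0 is 8 degrees), then the finger opening in mm, from 0 to 85.4. A call has 1 to 5 rows; each row is the pose to reach, as a shift and turn from the pose commanded when the call began, along the tool's axes at that moment; what a row does not reach only later rows make up. A row lasts 1/8 s, in which the tool goes at most 62.5 mm and 10.7 degrees, less where a joint would pass 70% of its speed; a pose out of reach is approached as far as the arm can. A call with a gripper value outside its range is refused whole. The fingers move at their own pace and stop on an object; "grip_force" is the grip in N (left out, the last holds). Time passes only in rows, so rows that repeat a pose let the fingers close. It gives the time, the measured TCP pose, the force and the opening at its end, in the units of the state.
- status.observe(): the state, without advancing time (a new reading comes with each control period).
- vision.get_image(name): name is "scene" or "top" or "wrist"; returns (picture, depth): 400x640x3 uint8, red, green, blue; 400x640 float32, m along the optical axis (not along the pixel's ray), 0 where there is no reading.
- vision.camera_model(name): a dict with "camera_matrix" (3x3 intrinsics, pixels), "view" (4x4, takes a point from world to camera coordinates); the wrist camera has in their place "T_tool_cam" (4x4, takes a point from camera to tool coordinates, whose origin is the TCP and whose axes are the flange's). Camera axes: x right, y down, z forward; pixel columns grow to the right and rows downward; lengths in m; the calibration is good to about 2 mm. The wrist camera is an equidistant fisheye: a pixel r from the principal point sees the ray r / f radians off the axis. A picture is of the moment at which its call begins: read the wrist's pose just before it. camera_model takes no time and is no camera call.
- env.close_job(): hands the job in, once; it reports no verdict.
Trained networks look in the newest picture that a camera, given by its name, has taken for a name from the list of things; names that differ only in an ending like _2 or _b are one class to them, and where a whole thing is asked for, a point or a joint stands for the part that bears it (a point fixed in the world has none). Each returns a list of dicts, best first, with "p" (0 to 1); they miss things now and then, are a little off and sometimes report something else, mostly with a low value. They report only what shows in the picture. A call takes as long as a camera call.
- vision.masks_of(camera, label): "pixels" (400x640 bool, what is visible of it) and "extent" ([left, top, right, bottom] in pixels, round what is visible of it).
The state is a dict: "time_s": time; "q": joint angles; "qvel": joint speeds; "joint_efforts": joint torques, N m; "position": TCP position; "tool_rot": TCP orientation; "ft_force": force on the tool from outside, world axes, zero at the start; "wrist_torque": the same for the moment, N m; "grip_width": finger opening in m.
Only numpy, scipy, OpenCV 4.12 (cv2) and the standard library are available. Lean on these libraries where they do the work, as an engineer would, in place of code of your own. Each camera call takes 0.05 s, during which the arm holds its last target.

## Working session

There is one attempt and no reset: what is moved stays moved. The work goes in short steps, Python scripts to look and compute and a tool call to move; the robot and the scene stay as the last step left them, time stands still between calls to the robot, and variables do not carry over. Pictures are saved under pics/ and viewed, and the job is handed in when it is done.

Besides the shell and the picture viewer there is one more tool, called after "Request:" as a command line: name --pt "numbers of a row" for each row, then --argument value for the rest. send_rows: Moves the arm, as the interface text tells. Its arguments: {"type":"object","properties":{"targets":{"type":"array","items":{"type":"array","items":{"type":"number"}}},"grip_force":{"type":"number"}},"required":["targets"]}

```bash
ls; mkdir -p pics; cat > h.py <<'E'
import numpy as np, cv2
from rig import status, vision, env
def save(name, img): cv2.imwrite('pics/'+name+'.png', cv2.cvtColor(img, cv2.COLOR_RGB2BGR))
def cloud(cam, depth):
    m=vision.camera_model(cam); K=np.array(m['camera_matrix']); V=np.array(m['view'])
    v,u=np.mgrid[0:400,0:640]
    P=np.stack([(u-K[0,2])/K[0,0]*depth,(v-K[1,2])/K[1,1]*depth,depth],-1)
    W=(P-V[:3,3])@V[:3,:3]
    W[depth<=0]=np.nan
    return W
E
python3 - <<'E'
from h import *
s=status.observe(); print(s)
for c in ['scene','top']:
    i,d=vision.get_image(c); save(c+'0',i); np.save(c+'0.npy',d); np.save(c+'0i.npy',i)
    print(c,vision.camera_model(c))
    W=cloud(c,d)
    for l in ['pin_head','thin_head','ball_head','stand_top','bed','clamp']:
        for r in vision.masks_of(c,l)[:2]:
            m=r['pixels']; print(c,l,round(r['p'],2),r['extent'],m.sum(),np.nanmedian(W[m],0).round(4),np.nanmin(W[m],0).round(3),np.nanmax(W[m],0).round(3))
            np.save(f'm_{c}_{l}.npy',m) if r is not None else 0
print(vision.camera_model('wrist'))
E
```

```text
pics
{'time_s': 0.0, 'q': array([ 6.34666047e+01,  2.18420211e+01,  7.43846439e+01, -1.57343336e-03,
        8.38574860e+01, -1.23357025e+01]), 'qvel': array([-9.77058446e-02,  6.29684627e-03,  6.62815212e-02,  1.60494199e-02,
        4.49630825e-05, -3.09050676e-02]), 'joint_efforts': array([ 4.82169962e-04, -4.48458374e+01, -2.31281948e+01, -1.75471691e-04,
        4.67577745e-03, -1.43656713e-07]), 'position': array([0.13477397, 0.53293361, 0.23070276]), 'tool_rot': array([[-9.69455862e-01,  2.45265025e-01, -6.31674135e-04],
       [ 2.45265671e-01,  9.69454997e-01, -1.32621619e-03],
       [ 2.87105199e-04, -1.44063604e-03, -9.99998921e-01]]), 'ft_force': array([-0.35843791,  0.09217709,  0.16300332]), 'wrist_torque': array([ 0.01940837,  0.00370009, -0.01884357]), 'grip_width': 0.08541486634489127}
scene {'camera_matrix': array([[451.70243361,   0.        , 321.33852313],
       [  0.        , 451.70243361, 197.14354619],
       [  0.        ,   0.        ,   1.        ]]), 'view': array([[ 0.04264255,  0.99890435, -0.01927964, -0.05760793],
       [ 0.75274723, -0.04481069, -0.
[... 1827 characters left out ...]
0579] [ 0.457 -0.228 -0.003] [ 0.587 -0.003  0.094]
top clamp 0.71 [470.7, 221.9, 502.8, 245.9] 552 [ 0.4897 -0.2193  0.0553] [ 0.468 -0.254  0.029] [ 0.514 -0.203  0.076]
{'camera_matrix': array([[309.70691629,   0.        , 317.3503989 ],
       [  0.        , 309.70691629, 199.02653171],
       [  0.        ,   0.        ,   1.        ]]), 'T_tool_cam': array([[-5.40017623e-04, -9.48112269e-01, -3.17935265e-01,
         8.23178234e-02],
       [ 9.99999715e-01, -6.79697270e-04,  3.28406012e-04,
        -5.42865923e-04],
       [-5.27465501e-04, -3.17934997e-01,  9.48112366e-01,
        -1.41959373e-01],
       [ 0.00000000e+00,  0.00000000e+00,  0.00000000e+00,
         1.00000000e+00]])}
```

```bash
python3 - <<'E'
import numpy as np,cv2
for c,(x0,y0,x1,y1) in dict(scene=(190,160,450,240),top=(190,150,520,270)).items():
    i=cv2.cvtColor(np.load(c+'0i.npy'),cv2.COLOR_RGB2BGR)[y0:y1,x0:x1]
    f=800/(x1-x0); cv2.imwrite(f'pics/{c}0c.png',cv2.resize(i,None,fx=f,fy=f,interpolation=cv2.INTER_CUBIC))
E
```

```text
(no output)
```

View pics/scene0.png

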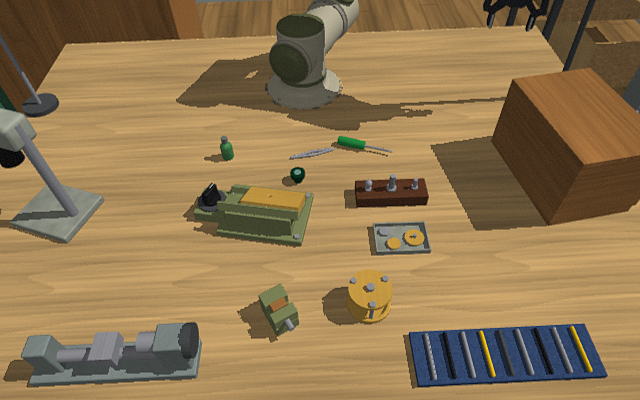

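```bash
sleep 0
```

```text
(no output)
```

View pics/top0c.png

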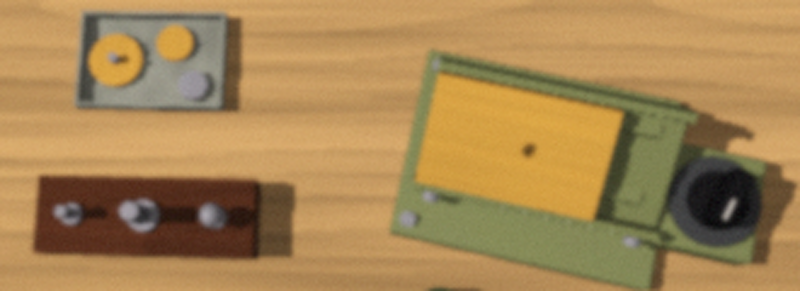

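View pics/scene0c.png

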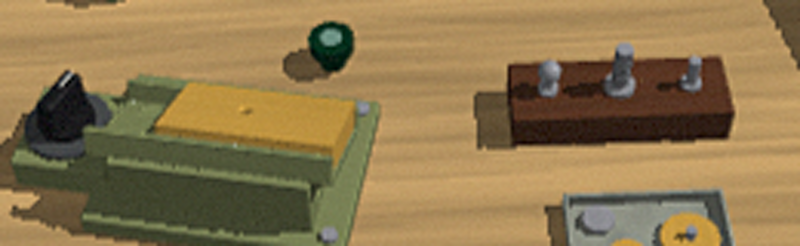

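```bash
cat > fit.py <<'E'
from h import *
def plate(cam,i,d):
    W=cloud(cam,d); hsv=cv2.cvtColor(i,cv2.COLOR_RGB2HSV).astype(int)
    X=np.nan_to_num(W,nan=-9)
    m=(hsv[...,0]>15)&(hsv[...,0]<26)&(hsv[...,1]>150)&(hsv[...,2]>120)&(X[...,2]>.035)&(X[...,1]<0.03)&(X[...,1]>-.3)&(X[...,0]>.4)&(X[...,0]<.65)
    n,l,st,_=cv2.connectedComponentsWithStats(m.astype(np.uint8)); k=1+np.argmax(st[1:,4]); m=l==k
    m2=cv2.erode(m.astype(np.uint8),np.ones((5,5)))>0
    P=W[m2]; P=P[~np.isnan(P[:,0])]
    for _ in range(4):
        c=P.mean(0); n=np.linalg.svd(P-c)[2][2]; n*=np.sign(n[2]); r=(P-c)@n; P=P[abs(r)<max(2.5*r.std(),.001)]
    return m,c,n,r.std()
E
python3 - <<'E'
from fit import *
for c in ['top','scene']:
    i=np.load(c+'0i.npy'); d=np.load(c+'0.npy')
    m,ce,n,s=plate(c,i,d)
    psi=np.degrees(np.arctan2(-n[1],-n[0])); print(c,m.sum(),ce,n,s,'tilt',np.degrees(np.arccos(n[2])),'psi',psi)
    # ray-plane intersection of mask contour
    M=vision.camera_model(c);K=M['camera_matrix'];V=M['view'];R=V[:3,:3];o=-R.T@V[:3,3]
    def hit(px):
        r=(np.linalg.inv(K)@np.c_[px,np.ones(len(px))].T).T@R; return o+r*((ce-o)@n/(r@n))[:,None]
    v,u=np.nonzero(m); P=hit(np.c_[u,v].astype(float))
    # min area rect in plane
    for yaw in [psi]:
        p=np.radians(yaw); y=np.array([-np.sin(p),np.cos(p),0]); x=np.cross(y,n); x/=np.linalg.norm(x)
        q=np.c_[(P-ce)@x,(P-ce)@y].astype(np.float32); rc=cv2.minAreaRect(q); print(rc)
        bx=cv2.boxPoints(rc); print((ce+bx[:,:1]*x+bx[:,1:]*y).round(4))
        ctr=ce+rc[0][0]*x+rc[0][1]*y; print('ctr',ctr)
    # hole
    if c=='top':
        g=cv2.cvtColor(i,cv2.COLOR_RGB2GRAY); sub=g[205:219,400:416]; print(sub)
        w=np.clip(np.median(sub)-sub.astype(float)-15,0,None); vv,uu=np.mgrid[205:219,400:416]; h=np.array([[ (w*uu).sum()/w.sum(),(w*vv).sum()/w.sum()]]); print(h,hit(h))
    else:
        g=cv2.cvtColor(i,cv2.COLOR_RGB2GRAY); print(g[190:202,262:280])
    W=cloud(c,d); k=np.load(f'm_{c}_clamp.npy'); Q=W[k]
    for a,b in [(.03,.045),(.065,.08),(.07,.08)]:
        s=Q[(Q[:,2]>a)&(Q[:,2]<b)]; print('clamp',a,len(s),s.mean(0),s.min(0),s.max(0))
    if c=='top':
        s=Q[(Q[:,2]>.065)][:,:2]; print(cv2.minAreaRect(s.astype(np.float32)))
E
```

```text
top 3602 [ 0.52384278 -0.07406623  0.07543373] [-0.41193535  0.08978176  0.90677919] 0.001004850341063814 tilt 24.936013312726566 psi -12.295396583769293
((-0.0009064525365829468, -0.0003324449062347412), (0.1309659481048584, 0.08404839038848877), 89.96049499511719)
[[ 0.4718 -0.13    0.0573]
 [ 0.5462 -0.1463  0.0928]
 [ 0.5742 -0.0184  0.0928]
 [ 0.4997 -0.0021  0.0574]]
ctr [ 0.52296889 -0.07421601  0.07505156]
[[165 166 164 165 165 167 169 166 167 169 167 167 165 164 168 166]
 [166 166 167 165 166 167 168 164 165 166 166 166 166 169 169 167]
 [167 167 167 164 166 169 164 166 165 166 166 168 165 167 165 166]
 [164 166 165 167 165 165 159 156 156 154 161 164 167 167 166 166]
 [163 165 165 163 162 157 151 136 126 133 141 157 165 165 166 165]
 [165 163 164 162 161 152 126 105  97 103 125 147 162 166 166 166]
 [164 163 167 161 156 134 106  90  82  96 119 146 163 165 167 165]
 [163 166 164 161 153 129 103  79  81 100 125 155 163 169 165 167]
 [165 163 161 161 156 139 114  94  99 122 139 159 161 165 168 166]
 [167 165 161 165 162 153 137 122 124 139 153 161 165 167 166 165]
 [167 166 17
[... 1830 characters left out ...]
 148 148 148]
 [153 147 152 150 150 147 150 153 152 151 151 149 149 149 150 149 151 148]
 [152 153 151 152 153 155 154 153 152 151 149 151 148 150 150 151 148 149]
 [149 149 150 152 153 151 151 152 155 152 150 154 150 151 152 153 150 149]
 [154 150 152 154 147 149 148 152 152 150 153 152 152 150 152 151 153 150]]
clamp 0.03 88 [ 0.49902979 -0.21550379  0.04235867] [ 0.46659633 -0.24441608  0.03482574] [ 0.51361855 -0.20082544  0.04491263]
clamp 0.065 104 [ 0.49421743 -0.22113668  0.07165804] [ 0.473844   -0.23591174  0.06557734] [ 0.51239762 -0.20617121  0.07647643]
clamp 0.07 77 [ 0.49208639 -0.22058828  0.07303789] [ 0.473844   -0.23546384  0.07008443] [ 0.50950316 -0.20617121  0.07647643]
```

```bash
python3 - <<'E'
from h import *
for c in ['top','scene']:
    d=np.load(c+'0.npy');W=cloud(c,d);V=vision.camera_model(c)['view'];print(c,'cam at',-V[:3,:3].T@V[:3,3])
    k=(abs(W[...,0]-.475)<.02)&(abs(W[...,1]-.2)<.02)
    for a,b in [(.07,.085),(.05,.07),(.035,.05)]:
        s=W[k&(W[...,2]>a)&(W[...,2]<b)]
        if len(s): print(a,len(s),s.mean(0),s.min(0),s.max(0))
    K=vision.camera_model(c)['camera_matrix']
    for X in [(.474,.199,.076),(.474,.199,.037)]:
        p=K@(V[:3,:3]@np.array(X)+V[:3,3]);print(p[:2]/p[2])
i=cv2.cvtColor(np.load('top0i.npy'),cv2.COLOR_RGB2BGR)[222:258,225:265]; cv2.imwrite('pics/pin0.png',cv2.resize(i,None,fx=14,fy=14,interpolation=cv2.INTER_NEAREST))
E
```

```text
top cam at [0.42174191 0.02596999 0.71340824]
0.07 54 [0.47493016 0.20226004 0.07526527] [0.46881367 0.19614418 0.07014073] [0.48143794 0.20840115 0.07833898]
0.05 24 [0.47335536 0.19808344 0.06031786] [0.46779381 0.19571979 0.05170603] [0.48131442 0.20335878 0.06883875]
0.035 76 [0.4741342  0.19891112 0.0381506 ] [0.46283251 0.18256325 0.03500953] [0.49053258 0.21268045 0.04981624]
[245.07582415 237.0128755 ]
[250.64593738 238.79873033]
scene cam at [1.19973678 0.02267503 0.84037274]
0.07 31 [0.478225   0.20491341 0.07462259] [0.47036951 0.19893226 0.0714069 ] [0.48576463 0.21117179 0.07731235]
0.05 34 [0.48136207 0.2046388  0.05980108] [0.47574585 0.19871731 0.05089731] [0.4853158  0.21219376 0.06917985]
0.035 54 [0.48027497 0.20410383 0.03922977] [0.45869407 0.19503632 0.03512269] [0.4887697  0.21690784 0.04969979]
[389.78708868 174.81374117]
[388.24505219 186.08517694]
```

View pics/pin0.png

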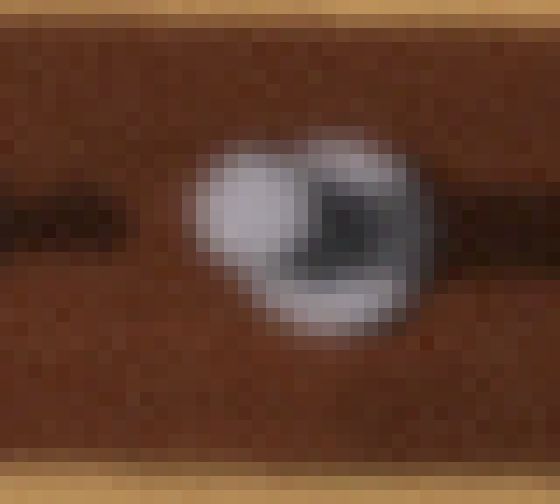

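```bash
cat >> h.py <<'E'
from scipy.spatial.transform import Rotation as Rn
def bedR(psi=-12.3,tilt=0):  # tool rot: x toward robot, y ~ +bed y, z down ; tilt leans pin axis toward robot
    p=np.radians(psi); y=np.array([-np.sin(p),np.cos(p),0]); t=np.radians(tilt)
    n=np.array([-np.sin(t)*np.cos(p),-np.sin(t)*np.sin(p),np.cos(t)]); z=-n; x=np.cross(y,z)
    return np.c_[x,y,z]
def plan(pos,R,s=None,base=None):
    if base is None:
        s=s or status.observe(); p0,R0=s['position'],s['tool_rot']
    else: p0,R0=base
    sh=R0.T@(np.array(pos)-p0)/.05; rv=np.degrees(Rn.from_matrix(R0.T@R).as_rotvec())/8
    return sh.round(4),rv.round(4)
E
python3 - <<'E'
from h import *
for c in ['scene','top']:
    W=cloud(c,np.load(c+'0.npy'))
    m=(W[...,2]>.09)&(W[...,0]>.05)&(W[...,0]<.7)&(W[...,1]>.05)
    s=W[m]; print(c,len(s), s.min(0) if len(s) else 0, s.max(0) if len(s) else 0)
    s=W[m&(W[...,1]<.45)];print(len(s))
    if len(s):print(s.min(0),s.max(0))
print(plan([.476,.2035,.17],bedR()))
E
```

```text
scene 14720 [0.05004141 0.05001385 0.09000143] [0.58934852 0.7761883  0.32946961]
4
[0.05004141 0.05001385 0.10188185] [0.0526123  0.05122499 0.20127929]
top 10266 [0.28853498 0.50446729 0.09000119] [0.58552377 0.55647887 0.19725499]
0
(array([-8.2311, -4.7187,  1.2267]), array([-0.0005,  0.    , -0.2369]))
```

Request:
send_rows --pt "-1.0 -0.6 0.2 0 0 0 60" --pt "-2.1 -1.2 0.4 0 0 -0.1 45" --pt "-3.2 -1.8 0.5 0 0 -0.2 45" --pt "-4.3 -2.45 0.7 0 0 -0.237 45" --pt "-5.4 -3.1 0.9 0 0 -0.237 45" --grip_force 60

```text
time_s: 1.32
position: [0.356, 0.3191, 0.1872]
tool_rot: [[-0.977, 0.213, 0.001], [0.213, 0.977, 0.0], [-0.001, 0.001, -1.0]]
ft_force: [0.9, 1.6, -0.5]
grip_width: 0.0451
```

```bash
python3 - <<'E'
from h import *
print(plan([.476,.2035,.17],bedR()))
E
```

```text
(array([-2.837 , -1.7481,  0.3451]), array([0.0044, 0.0051, 0.001 ]))
```

Request:
send_rows --pt "-1.0 -0.6 0.1 0 0 0 45" --pt "-2.0 -1.2 0.2 0 0 0 45" --pt "-2.83 -1.74 0.35 0 0 0 45" --pt "-2.83 -1.74 0.35 0 0 0 45" --pt "-2.83 -1.74 0.35 0 0 0 45"

```text
time_s: 1.95
position: [0.474, 0.2057, 0.1697]
tool_rot: [[-0.977, 0.213, -0.0], [0.213, 0.977, 0.0], [0.0, 0.0, -1.0]]
ft_force: [-0.8, 0.3, -0.3]
grip_width: 0.045
```

```bash
cat >> h.py <<'E'
def wcam(s):
    m=vision.camera_model('wrist'); T=np.eye(4);T[:3,:3]=s['tool_rot'];T[:3,3]=s['position']
    return m['camera_matrix'],T@m['T_tool_cam']
def wproj(X,s):
    K,T=wcam(s); p=(np.atleast_2d(X)-T[:3,3])@T[:3,:3]; rho=np.linalg.norm(p[:,:2],axis=1); th=np.arctan2(rho,p[:,2])
    return np.c_[K[0,2]+K[0,0]*th*p[:,0]/rho,K[1,2]+K[1,1]*th*p[:,1]/rho]
def wray(px,s):
    K,T=wcam(s); q=(np.atleast_2d(px).astype(float)-[K[0,2],K[1,2]])/[K[0,0],K[1,1]]; th=np.linalg.norm(q,axis=1)
    r=np.c_[q*(np.sin(th)/np.maximum(th,1e-9))[:,None],np.cos(th)]@T[:3,:3].T
    return T[:3,3],r
def wplane(px,s,p0,n):
    o,r=wray(px,s); return o+r*((np.array(p0)-o)@n/(r@n))[:,None]
E
python3 - <<'E'
from h import *
s=status.observe(); i,d=vision.get_image('wrist'); save('w1',i)
print(s['position'],wproj([[.476,.2035,.076],[.476,.2035,.037]],s))
for r in vision.masks_of('wrist','pin_head')[:3]: print(r['p'],r['extent'],r['pixels'].sum())
E
```

```text
[0.47401469 0.20571153 0.1697054 ] [[315.7446592  205.77832727]
 [315.92309101 191.56571982]]
0.94 [306.1, 176.5, 331.2, 211.6] 687
0.74 [41.5, 235.4, 154.6, 333.8] 2065
```

View pics/w1.png

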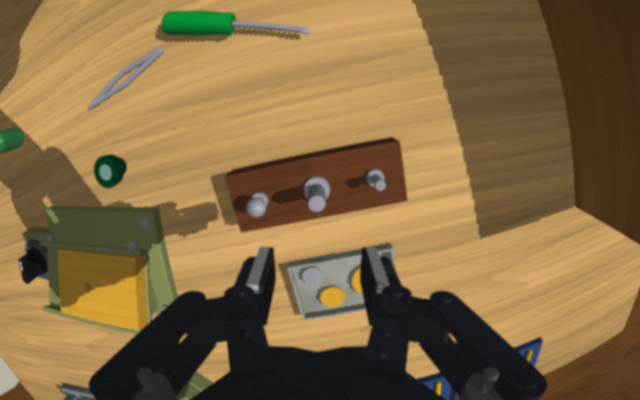

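```bash
python3 - <<'E'
from h import *
s=status.observe()
i=cv2.imread('pics/w1.png')[165:225,285:350]; cv2.imwrite('pics/w1c.png',cv2.resize(i,None,fx=9,fy=9,interpolation=cv2.INTER_CUBIC))
E
```

```text
(no output)
```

View pics/w1c.png

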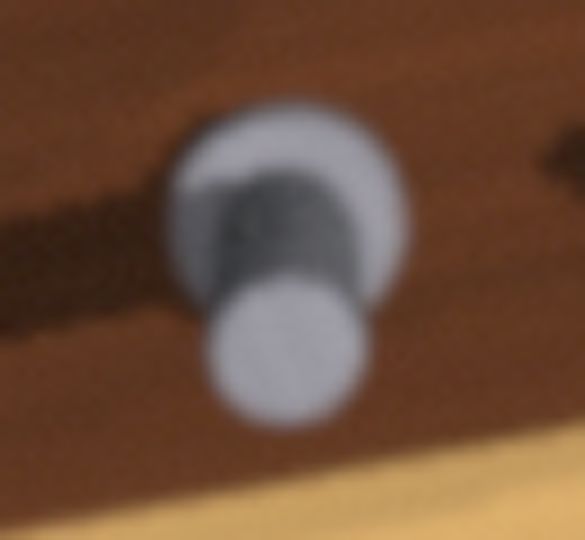

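```bash
python3 - <<'E'
from h import *
s=status.observe()
for px,z in [((316.7,203.6),.076),((316.7,189.4),.037)]: print(wplane(px,s,[0,0,z],np.array([0,0,1.])))
p=np.array([.4785,.2035]); print(plan([*p,.0415],bedR(),base=(np.array([.476,.2035,.17]),bedR())), s['position'],plan([.4785,.2030,.0415],bedR()))
E
```

```text
[[0.47416025 0.20525657 0.076     ]]
[[0.4739319  0.20525952 0.037     ]]
(array([-0.0489,  0.0107,  2.57  ]), array([0., 0., 0.])) [0.47368433 0.20633044 0.16997675] (array([-0.1079, -0.0453,  2.5695]), array([0.0018, 0.0009, 0.0099]))
```

Request:
send_rows --pt "-0.02 -0.03 0.7 0 0 0 45" --pt "-0.02 -0.03 1.3 0 0 0 45" --pt "-0.02 -0.03 1.3 0 0 0 45"

```text
time_s: 2.42
position: [0.4736, 0.2044, 0.1036]
tool_rot: [[-0.977, 0.212, -0.004], [0.212, 0.977, -0.001], [0.003, -0.001, -1.0]]
ft_force: [0.2, 0.7, 1.3]
grip_width: 0.0453
```

```bash
python3 - <<'E'
from h import *
s=status.observe(); i,d=vision.get_image('wrist'); s2=status.observe(); save('w2',i)
print(s['position'],s2['position'],wproj([[.4745,.2045,.076],[.4745,.2045,.037]],s))
i=cv2.imread('pics/w2.png')[165:305,240:400]; cv2.imwrite('pics/w2c.png',cv2.resize(i,None,fx=5,fy=5,interpolation=cv2.INTER_CUBIC))
E
```

```text
[0.47355611 0.2044086  0.10361533] [0.4745776  0.20448196 0.10503244] [[318.68554393 240.28237477]
 [318.51448797 216.71416386]]
```

View pics/w2c.png

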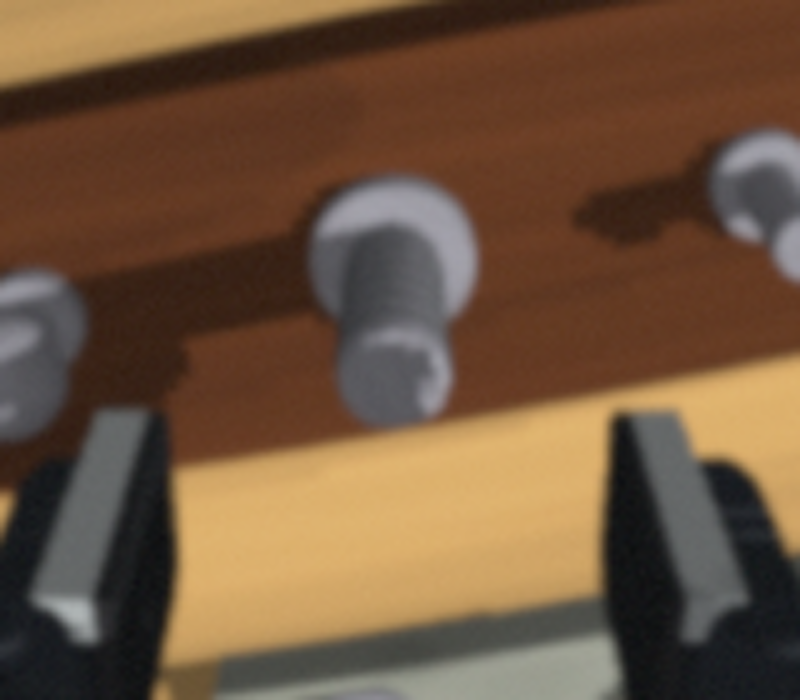

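Request:
send_rows --pt "0 0 0.6 0 0 0 45" --pt "0 0 1.1 0 0 0 45" --pt "0 0 1.26 0 0 0 45" --pt "0 0 1.26 0 0 0 45"

```text
time_s: 2.98
position: [0.4755, 0.2041, 0.0426]
tool_rot: [[-0.977, 0.213, 0.001], [0.213, 0.977, 0.0], [-0.001, 0.0, -1.0]]
ft_force: [-0.8, -0.3, 0.6]
grip_width: 0.0448
```

```bash
python3 - <<'E'
from h import *
s=status.observe(); print(s['position'],s['ft_force']); i,d=vision.get_image('wrist'); save('w3',i[150:400,160:480])
E
```

```text
[0.47551174 0.20408112 0.04262129] [-0.83391886 -0.25008195  0.59822532]
```

View pics/w3.png

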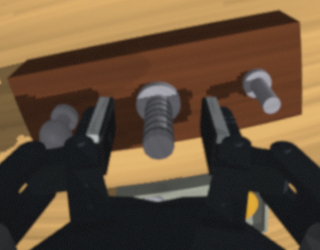

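Request:
send_rows --pt "0 0 0 0 0 0 20" --pt "0 0 0 0 0 0 8" --pt "0 0 0 0 0 0 8" --pt "0 0 0 0 0 0 8" --pt "0 0 0 0 0 0 8" --grip_force 60

```text
time_s: 3.65
position: [0.4755, 0.2039, 0.0426]
tool_rot: [[-0.977, 0.213, 0.001], [0.213, 0.977, 0.0], [-0.001, 0.001, -1.0]]
ft_force: [-1.3, -0.1, 6.2]
grip_width: 0.0126
```

Request:
send_rows --pt "0 0 -0.2 0 0 0 8" --pt "0 0 -0.6 0 0 0 8" --pt "0 0 -1.2 0 0 0 8" --pt "0 0 -2.0 0 0 0 8" --pt "0 0 -2.0 0 0 0 8"

```text
time_s: 4.28
position: [0.4762, 0.204, 0.1447]
tool_rot: [[-0.977, 0.213, 0.006], [0.213, 0.977, 0.001], [-0.006, 0.002, -1.0]]
ft_force: [0.0, 0.2, -1.0]
grip_width: 0.0126
```

```bash
python3 - <<'E'
from h import *
s=status.observe(); print(s['position'],s['ft_force'],s['grip_width']); i,d=vision.get_image('wrist'); save('w4',i)
i,d=vision.get_image('scene'); save('s4',cv2.resize(i[100:260,180:460],None,fx=2.8,fy=2.8))
E
```

```text
[0.47624954 0.20403824 0.14474415] [ 0.00138997  0.16272948 -1.04300207] 0.012639314190478652
```

View pics/w4.png

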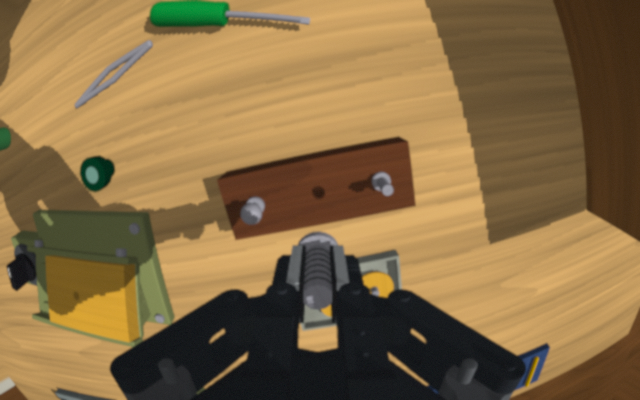

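View pics/s4.png

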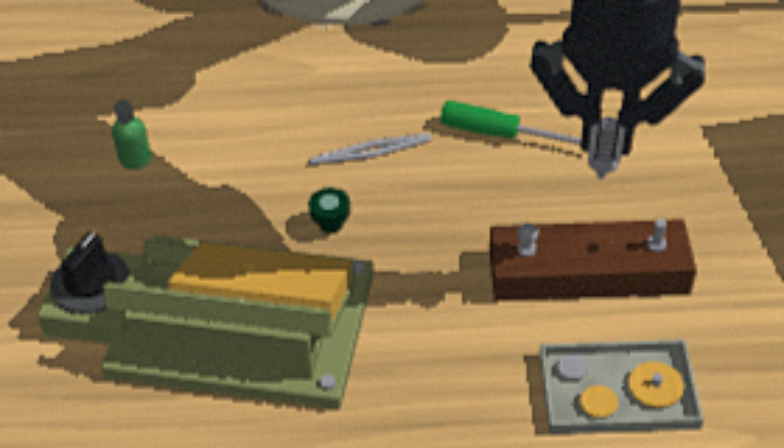

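```bash
cat >> h.py <<'E'
RB=bedR(-12.3,25.); BY=RB[:,1]; BZ=-RB[:,2]; BX=np.cross(BY,BZ)
C0=np.array([.523,-.0742,.0751]); O0=C0-.0232*BY
E
python3 - <<'E'
from h import *
s=status.observe(); print(s['position'],BX,BY,BZ,O0)
tip=O0+.048*BY+.04*BZ; tcp=tip+.0266*BZ; print(tcp,plan(tcp,RB))
T=np.eye(4)
i=cv2.imread('pics/w4.png')[220:320,270:370]; cv2.imwrite('pics/w4c.png',cv2.resize(i,None,fx=6,fy=6,interpolation=cv2.INTER_CUBIC))
for x in [-.002,0,.002]: print(x, wproj((s['position']+s['tool_rot']@np.array([[x,0,-.0334],[x,0,.0056]]).T.T[:, :,None])[...,0] if 0 else [s['position']+s['tool_rot']@np.array(v) for v in ([x,0,-.0334],[x,0,.0056])],s))
E
```

```text
[0.4747689  0.20371491 0.14174317] [ 0.88550401 -0.1930711   0.42261826] [0.21303039 0.97704557 0.        ] [-0.4129173   0.09003053  0.90630779] [ 0.5180577  -0.09686746  0.0751    ]
[ 0.50078286 -0.04397324  0.1354601 ] (array([-1.5639, -4.7291,  0.1257]), array([-1.0000e-04, -3.1248e+00, -4.0000e-04]))
-0.002 [[318.5467983  303.36645832]
 [318.26488402 259.6226236 ]]
0 [[318.55343803 299.77629669]
 [318.26761406 256.44001537]]
0.002 [[318.56006802 296.12187998]
 [318.27030641 253.22048749]]
```

View pics/w4c.png

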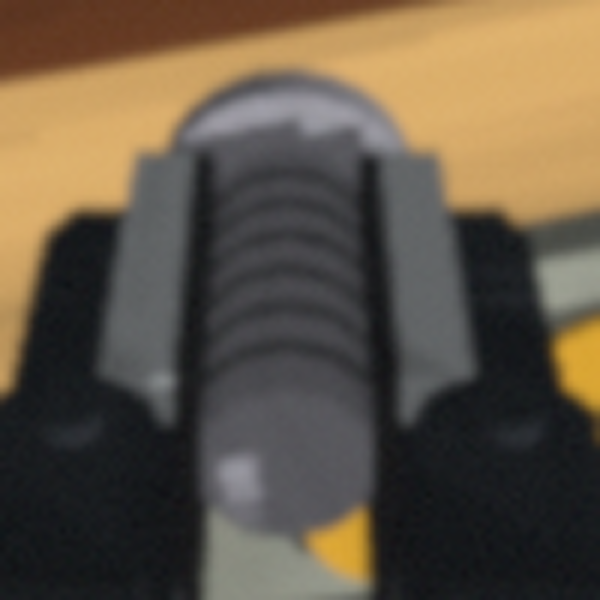

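Request:
send_rows --pt "-0.35 -1.0 0.0 0 -0.6 0 8" --pt "-0.7 -2.1 0.0 0 -1.3 0 8" --pt "-1.05 -3.2 0.05 0 -2.0 0 8" --pt "-1.4 -4.2 0.1 0 -2.7 0 8" --pt "-1.56 -4.73 0.13 0 -3.125 0 8"

```text
time_s: 5.0
position: [0.4999, -0.0459, 0.134]
tool_rot: [[-0.885, 0.215, 0.412], [0.195, 0.977, -0.091], [-0.422, -0.0, -0.906]]
ft_force: [1.2, -0.1, 0.0]
grip_width: 0.0124
```

Request:
send_rows --pt "0 0 0 0 0 0 8" --pt "0 0 0 0 0 0 8" --pt "0 0 0 0 0 0 8"

```text
time_s: 5.38
position: [0.501, -0.043, 0.135]
tool_rot: [[-0.886, 0.212, 0.412], [0.192, 0.977, -0.089], [-0.422, 0.0, -0.907]]
ft_force: [-0.5, 0.1, -0.6]
grip_width: 0.0127
```

```bash
cat > look.py <<'E'
from fit import *
import sys
n=sys.argv[1]
s=status.observe(); i,d=vision.get_image('wrist'); save(n,i); np.save(n+'d.npy',d); import pickle; pickle.dump((s,i,d),open(n+'.pkl','wb'))
print(s['position'],s['tool_rot'].round(4).tolist(),s['ft_force'],s['wrist_torque'],s['grip_width'])
E
python3 look.py w5; python3 - <<'E'
from h import *
i,d=vision.get_image('top'); save('t5',cv2.resize(i[140:280,330:520],None,fx=4,fy=4))
E
```

```text
[ 0.50096066 -0.0429769   0.13504446] [[-0.8861, 0.2116, 0.4124], [0.1919, 0.9774, -0.0892], [-0.4219, 0.0001, -0.9066]] [-0.45912031  0.08387093 -0.63729739] [ 0.02074293  0.27116303 -0.03306746] 0.012669994590974266
```

View pics/w5.png

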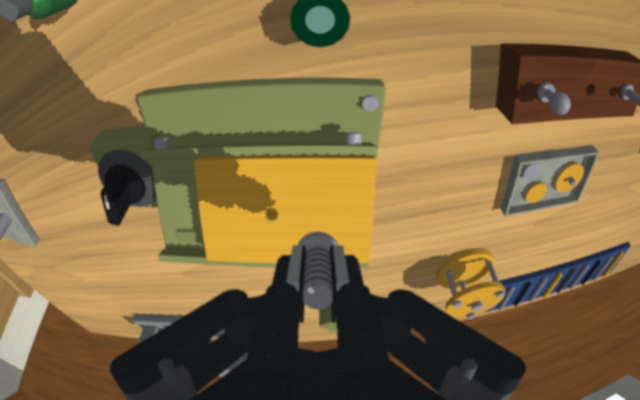

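View pics/t5.png

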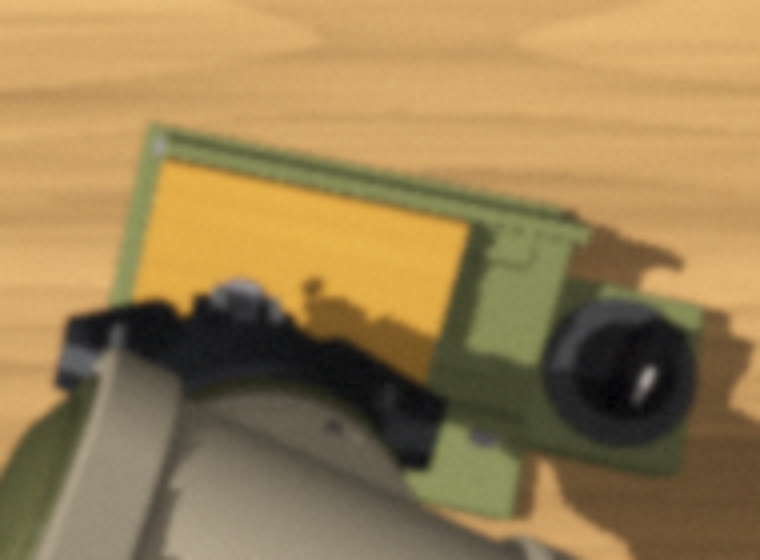

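```bash
python3 - <<'E'
from h import *
import pickle
s,i,d=pickle.load(open('w5.pkl','rb'))
K,T=wcam(s)
v,u=np.mgrid[0:400,0:640]
o,r=wray(np.c_[u.ravel(),v.ravel()],s)
zc=r@T[:3,2]; W=(o+r*(d.ravel()/zc)[:,None]).reshape(400,640,3)
hsv=cv2.cvtColor(i,cv2.COLOR_RGB2HSV).astype(int)
m=(hsv[...,0]>15)&(hsv[...,0]<27)&(hsv[...,1]>165)&(u>180)&(u<390)&(v>150)&(v<270)&(d>0)
n_,l,st,_=cv2.connectedComponentsWithStats(m.astype(np.uint8)); m=l==1+np.argmax(st[1:,4])
me=cv2.erode(m.astype(np.uint8),np.ones((7,7)))>0
P=W[me]
for _ in range(5):
    c=P.mean(0); n=np.linalg.svd(P-c,full_matrices=False)[2][2]; n*=np.sign(n[2]); rr=(P-c)@n; P=P[abs(rr)<2.5*rr.std()]
print(len(P),c,n,rr.std(),np.degrees(np.arccos(n[2])),np.degrees(np.arctan2(-n[1],-n[0])))
print('offset from O0 along BZ', (c-O0)@BZ)
vv,uu=np.nonzero(m); Q=wplane(np.c_[uu,vv],s,c,BZ)-O0
q=np.c_[Q@BX,Q@BY]*1000; print('x pct',np.percentile(q[:,0],[.2,1,50,99,99.8]),'y',np.percentile(q[:,1],[.2,1,50,99,99.8]))
rc=cv2.minAreaRect(q.astype(np.float32)); print(rc)
# hole
g=cv2.cvtColor(i,cv2.COLOR_RGB2GRAY)
cv2.imwrite('pics/w5c.png',cv2.resize(cv2.cvtColor(i[140:280,180:390],cv2.COLOR_RGB2BGR),None,fx=3.8,fy=3.8,interpolation=cv2.INTER_CUBIC))
print(g[204:224,262:282])
E
```

```text
11620 [ 0.51492724 -0.07329524  0.07091247] [-0.41133106  0.08942631  0.90708858] 0.000594368117316129 24.893934313292025 -12.26563974527065
offset from O0 along BZ -0.0003803483470939632
x pct [-44.06444774 -43.50345748  -9.84410437  37.19818869  38.82476503] y [-40.64115404 -39.42576922  21.20636332  87.6281452   88.59998979]
((-2.6447296142578125, 23.815216064453125), (130.16317749023438, 83.53723907470703), 89.95895385742188)
[[ 98  98  97  98  96  99  99  99 101 105 110 121 141 160 171 173 176 173
  174 175]
 [ 98  99  97  98 101 104 104 104 107 118 131 140 151 164 171 172 172 173
  172 174]
 [ 98  97  96  99 106 118 122 119 118 130 147 156 163 168 172 172 172 173
  172 172]
 [ 97  97  95  99 112 127 132 126 124 130 141 152 158 164 168 170 170 171
  172 171]
 [ 97  98  98 102 107 113 115 111 112 114 120 127 138 151 160 168 170 171
  169 171]
 [102 107 112 113 110 101  93  95 100 102 104 108 118 132 149 163 168 170
  171 170]
 [118 129 134 130 116  97  85  87  91  95  98  99 102 114 134 154 167 170
  168 170]
 [143 149 149 139 119  98  84  83  84  88  90  93  92 100 118 141 160 1
[... 334 characters left out ...]
 151 168
  173 173]
 [177 176 170 150 125 102  89  84  84  82  84  83  84  88 104 131 156 172
  173 173]
 [173 174 170 157 136 113  96  89  85  84  86  85  87  97 117 141 162 170
  173 173]
 [171 172 170 162 149 128 113 101  93  90  91  93 101 113 132 151 169 172
  172 173]
 [172 173 171 167 159 148 134 121 112 106 106 110 118 134 150 163 170 172
  171 172]
 [172 172 171 169 165 160 151 141 134 130 131 134 142 152 162 170 171 173
  172 172]
 [172 173 172 173 170 167 164 158 155 153 154 156 160 167 170 172 172 173
  173 173]
 [173 172 174 172 173 171 170 170 167 166 169 168 171 172 171 172 173 174
  172 173]
 [173 172 173 173 172 172 171 172 170 173 172 172 174 173 173 172 173 173
  173 174]]
```

View pics/w5c.png

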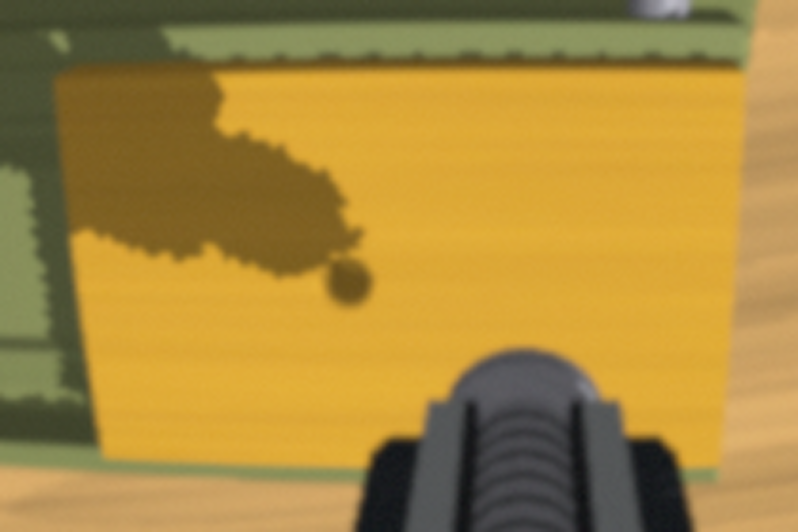

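```bash
python3 - <<'E'
from h import *
import pickle
s,i,d=pickle.load(open('w5.pkl','rb'))
pp=O0-.0004*BZ
Q=wplane([[271.3,213.4],[377,157.5],[197,157],[206,261],[370,262.5]],s,pp,BZ)-O0
print(np.c_[Q@BX,Q@BY].round(4))
t=s['position']+s['tool_rot']@np.array([.0015,0,.0266])-O0; print('tip',t@BX,t@BY,t@BZ)
E
```

```text
[[-0.0018  0.015 ]
 [-0.0432  0.0898]
 [-0.0447 -0.038 ]
 [ 0.0402 -0.0418]
 [ 0.0396  0.0898]]
tip -0.001730477305693931 0.04902882936905907 0.03964072373833607
```

Request:
send_rows --pt "0 0 0.4 0 0 0 8" --pt "0 0 0.7 0 0 0 8" --pt "0 0 0.74 0 0 0 8" --pt "0 0 0.74 0 0 0 8"

```text
time_s: 5.98
position: [0.5162, -0.0471, 0.1017]
tool_rot: [[-0.886, 0.213, 0.413], [0.193, 0.977, -0.09], [-0.422, 0.0, -0.906]]
ft_force: [0.6, -0.3, -1.0]
grip_width: 0.0122
```

Request:
send_rows --pt "0 0 0.02 0 0 0 8" --pt "0 0 0.04 0 0 0 8" --pt "0 0 0.04 0 0 0 8"

```text
time_s: 6.35
position: [0.517, -0.0474, 0.1]
tool_rot: [[-0.885, 0.213, 0.413], [0.193, 0.977, -0.09], [-0.423, -0.0, -0.906]]
ft_force: [1.2, 0.7, -1.0]
grip_width: 0.0125
```

Request:
send_rows --pt "0 0 0.01 0 0 0 8" --pt "0 0 0.02 0 0 0 8" --pt "0 0 0.02 0 0 0 8"

```text
time_s: 6.72
position: [0.5174, -0.0475, 0.0992]
tool_rot: [[-0.885, 0.213, 0.413], [0.193, 0.977, -0.09], [-0.423, -0.0, -0.906]]
ft_force: [-3.3, 0.0, 3.7]
grip_width: 0.0123
```

Request:
send_rows --pt "0 0 0.01 0 0 0 8" --pt "0 0 0.02 0 0 0 8" --pt "0 0 0.02 0 0 0 8"

```text
time_s: 7.1
position: [0.5177, -0.0475, 0.0988]
tool_rot: [[-0.885, 0.213, 0.414], [0.193, 0.977, -0.09], [-0.424, -0.0, -0.906]]
ft_force: [-8.0, 0.4, 12.7]
grip_width: 0.0124
```

```bash
python3 look.py w6; python3 - <<'E'
from h import *
import pickle
s,i,d=pickle.load(open('w6.pkl','rb'))
cv2.imwrite('pics/w6c.png',cv2.resize(cv2.cvtColor(i[180:340,180:390],cv2.COLOR_RGB2BGR),None,fx=3.7,fy=3.7,interpolation=cv2.INTER_CUBIC))
for off in (0,.0015,.002):
  t=s['position']+s['tool_rot']@np.array([off,0,.0266])-O0; print('tip',t@BX,t@BY,t@BZ)
X=[O0+a*BX+b*BY-.0004*BZ for a,b in [(-.0018,.015),(-.0018,.049),(-.0428,0),(.0392,0.015)]]
print(wproj(X,s))
E
```

```text
[ 0.5177107  -0.04753771  0.09881296] [[-0.8851, 0.2128, 0.4138], [0.1927, 0.9771, -0.0904], [-0.4236, -0.0002, -0.9059]] [-7.96078882  0.39387938 12.70492585] [ 0.01467346  0.59911483 -0.03884642] 0.012412757277179776
tip 0.0002177254800840196 0.04812003652089973 -0.000524283258711237
tip -0.0012822736437637077 0.04811958517486935 -0.0005258404172138706
tip -0.0017822733517130495 0.048119434726192525 -0.0005263594700480403
[[263.76070512 236.56139448]
 [319.72350363 236.91277817]
 [234.13987803 170.98390499]
 [268.50735563 291.5574411 ]]
```

View pics/w6c.png

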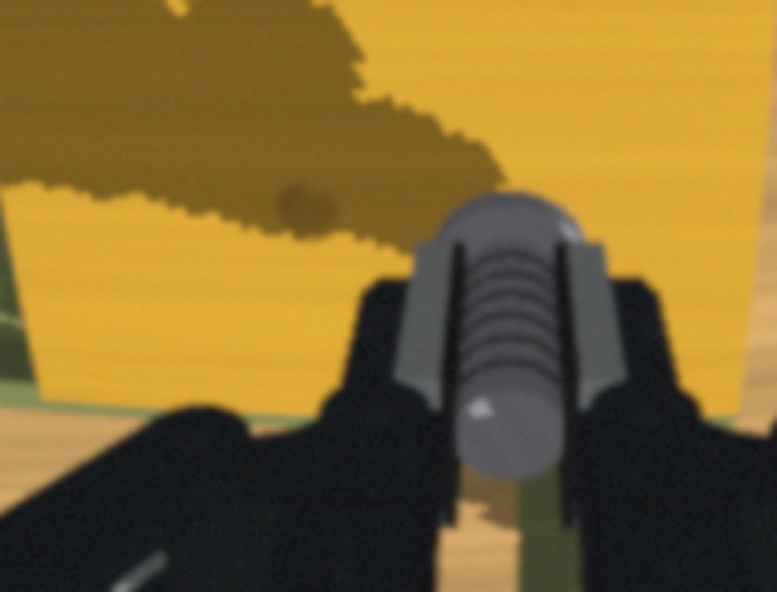

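Request:
send_rows --pt "0 -0.04 0 0 0 0 8" --pt "0 -0.1 0 0 0 0 8" --pt "0 -0.16 0 0 0 0 8" --pt "0 -0.22 0 0 0 0 8" --pt "0 -0.28 0 0 0 0 8"

```text
time_s: 7.78
position: [0.5148, -0.0601, 0.0988]
tool_rot: [[-0.885, 0.212, 0.414], [0.193, 0.977, -0.088], [-0.423, 0.002, -0.906]]
ft_force: [-4.2, 11.1, 12.1]
grip_width: 0.0122
```

```bash
cat > st.py <<'E'
from h import *
s=status.observe(); f=s['ft_force']; t=s['position']+s['tool_rot']@np.array([.0015,0,.0266])-O0
print('tip mm',(np.array([t@BX,t@BY,t@BZ])*1000).round(2),'F bed',np.array([f@BX,f@BY,f@BZ]).round(1),'M',s['wrist_torque'].round(2),'tilt',np.degrees(Rn.from_matrix(RB.T@s['tool_rot']).as_rotvec()).round(2),s['grip_width'],s['time_s'])
E
python3 st.py
```

```text
tip mm [-1.43 35.33 -0.45] F bed [-0.7 10.  13.7] M [ 1.94 -0.14  0.89] tilt [-0.1  -0.05  0.01] 0.012242770856800691 7.775
```

Request:
send_rows --pt "0.002 -0.06 -0.006 0 0 0 8" --pt "0.005 -0.12 -0.006 0 0 0 8" --pt "0.008 -0.18 -0.006 0 0 0 8" --pt "0.008 -0.22 -0.006 0 0 0 8"

```text
time_s: 8.28
position: [0.512, -0.071, 0.0987]
tool_rot: [[-0.885, 0.213, 0.414], [0.193, 0.977, -0.089], [-0.423, 0.001, -0.906]]
ft_force: [-3.0, 9.7, 11.2]
grip_width: 0.0124
```

```bash
python3 st.py
```

```text
tip mm [-1.84 24.04 -0.35] F bed [ 0.2  8.8 12.3] M [ 1.62 -0.14  0.8 ] tilt [-0.08 -0.03  0.01] 0.012432508918158294 8.275
```

Request:
send_rows --pt "0 -0.02 0 0 0 0 8" --pt "0 -0.04 0 0 0 0 8" --pt "0 -0.06 0 0 0 0 8" --pt "0 -0.08 0 0 0 0 8" --pt "0 -0.1 0 0 0 0 8"

```text
time_s: 8.9
position: [0.5109, -0.0758, 0.0987]
tool_rot: [[-0.885, 0.212, 0.414], [0.193, 0.977, -0.089], [-0.423, 0.001, -0.906]]
ft_force: [-2.7, 8.0, 8.9]
grip_width: 0.013
```

```bash
python3 st.py
```

```text
tip mm [-1.92 19.08 -0.4 ] F bed [-0.1  7.2  9.9] M [ 1.29 -0.04  0.55] tilt [-0.08 -0.02 -0.  ] 0.012977142449903873 8.9
```

Request:
send_rows --pt "0 -0.02 0 0 0 0 8" --pt "0 -0.04 0 0 0 0 8"

```text
time_s: 9.15
position: [0.5105, -0.0786, 0.0981]
tool_rot: [[-0.886, 0.213, 0.413], [0.193, 0.977, -0.09], [-0.423, -0.0, -0.906]]
ft_force: [-0.6, -0.3, -1.9]
grip_width: 0.0128
```

```bash
python3 st.py
```

```text
tip mm [-1.94 16.2  -0.97] F bed [-1.2 -0.4 -1.5] M [ 0.06  0.26 -0.01] tilt [-0.01 -0.   -0.01] 0.012773059353720648 9.15
```

Request:
send_rows --pt "0 -0.005 0.015 0 0 0 8" --pt "0 -0.01 0.03 0 0 0 8" --pt "0 -0.015 0.04 0 0 0 8"

```text
time_s: 9.52
position: [0.5112, -0.0798, 0.0961]
tool_rot: [[-0.886, 0.213, 0.413], [0.193, 0.977, -0.09], [-0.422, 0.0, -0.906]]
ft_force: [-0.1, 0.1, -1.0]
grip_width: 0.0126
```

```bash
python3 st.py
```

```text
tip mm [-2.02 15.22 -3.16] F bed [-0.5  0.  -0.9] M [0.02 0.25 0.02] tilt [0.   0.02 0.01] 0.012554906885408874 9.525
```

Request:
send_rows --pt "0 -0.004 0.03 0 0 0 8" --pt "0 -0.008 0.06 0 0 0 8" --pt "0 -0.008 0.08 0 0 0 8"

```text
time_s: 9.9
position: [0.5128, -0.0804, 0.0926]
tool_rot: [[-0.886, 0.213, 0.413], [0.193, 0.977, -0.09], [-0.422, 0.0, -0.906]]
ft_force: [0.1, -0.1, -1.6]
grip_width: 0.0122
```

```bash
python3 st.py
```

```text
tip mm [-1.98 14.92 -7.12] F bed [-0.5 -0.1 -1.5] M [0.05 0.27 0.  ] tilt [0.   0.01 0.  ] 0.012203828317725207 9.9
```

Free in the hole. Continue down ~8 mm, then gently to contact.

Request:
send_rows --pt "0 0 0.04 0 0 0 8" --pt "0 0 0.08 0 0 0 8" --pt "0 0 0.12 0 0 0 8" --pt "0 0 0.15 0 0 0 8" --pt "0 0 0.15 0 0 0 8"

```text
time_s: 10.52
position: [0.5159, -0.0811, 0.0858]
tool_rot: [[-0.886, 0.213, 0.413], [0.193, 0.977, -0.09], [-0.422, 0.0, -0.906]]
ft_force: [0.0, 0.8, -1.1]
grip_width: 0.0125
```

```bash
python3 st.py
```

```text
tip mm [ -1.99  14.94 -14.59] F bed [-0.6  0.8 -0.9] M [0.03 0.21 0.01] tilt [-0.    0.01  0.  ] 0.012495290073069277 10.525
```

Request:
send_rows --pt "0 0 0.015 0 0 0 8" --pt "0 0 0.03 0 0 0 8" --pt "0 0 0.04 0 0 0 8" --pt "0 0 0.04 0 0 0 8"

```text
time_s: 11.02
position: [0.5165, -0.0812, 0.0847]
tool_rot: [[-0.885, 0.213, 0.413], [0.193, 0.977, -0.09], [-0.423, -0.0, -0.906]]
ft_force: [-7.0, 1.2, 8.7]
grip_width: 0.0121
```

```bash
python3 st.py
```

```text
tip mm [ -1.85  14.99 -15.84] F bed [-2.7 -0.3 10.8] M [ 0.03  0.56 -0.02] tilt [ 0.01 -0.04 -0.01] 0.012063543482685936 11.025
```

Request:
send_rows --pt "0 0 0.015 0 0 0 8" --pt "0 0 0.03 0 0 0 8" --pt "0 0 0.03 0 0 0 8"

```text
time_s: 11.4
position: [0.5166, -0.0812, 0.0846]
tool_rot: [[-0.885, 0.212, 0.414], [0.192, 0.977, -0.091], [-0.424, -0.001, -0.906]]
ft_force: [-19.6, 3.5, 28.8]
grip_width: 0.0122
```

```bash
python3 st.py; python3 look.py w7; python3 - <<'E'
from h import *
import pickle
s,i,d=pickle.load(open('w7.pkl','rb'))
cv2.imwrite('pics/w7c.png',cv2.resize(cv2.cvtColor(i[180:340,220:420],cv2.COLOR_RGB2BGR),None,fx=3.7,fy=3.7,interpolation=cv2.INTER_CUBIC))
i,d=vision.get_image('scene'); save('s7',cv2.resize(i[130:240,190:320],None,fx=6,fy=5))
E
```

```text
tip mm [ -1.76  15.   -16.  ] F bed [-5.9 -0.8 34.5] M [-0.1   1.22 -0.18] tilt [ 0.02 -0.11 -0.05] 0.012173375864512483 11.4
[ 0.51660254 -0.08118084  0.08457279] [[-0.8849, 0.2125, 0.4145], [0.1921, 0.9772, -0.0908], [-0.4243, -0.0007, -0.9055]] [-19.61450896   3.47235782  28.77733181] [-0.09507948  1.22485057 -0.18368553] 0.012173375864512483
```

View pics/w7c.png

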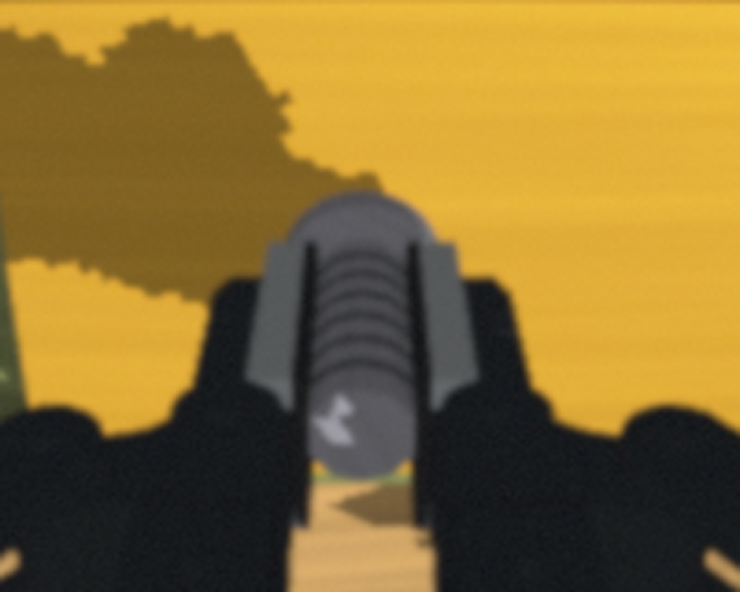

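View pics/s7.png

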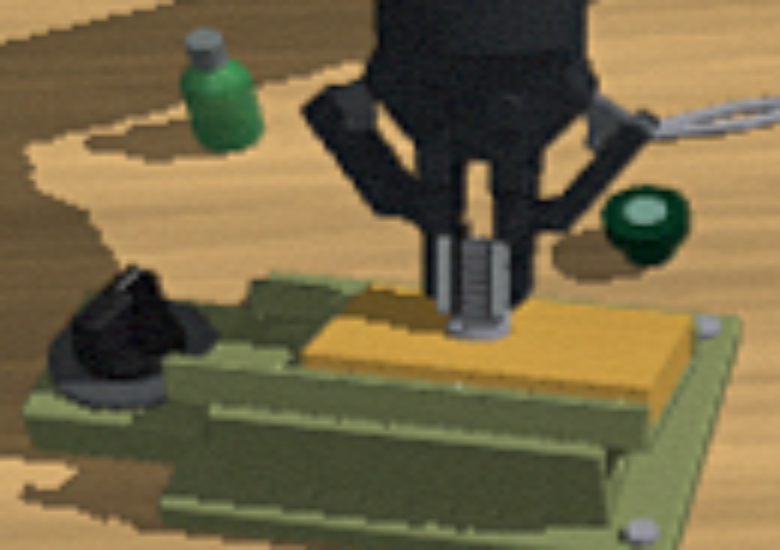

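Request:
send_rows --pt "0 0 -0.025 0 0 0 8" --pt "0 0 -0.025 0 0 0 25" --pt "0 0 -0.025 0 0 0 45" --pt "0 0 -0.025 0 0 0 45"

```text
time_s: 12.0
position: [0.5169, -0.0813, 0.0837]
tool_rot: [[-0.886, 0.213, 0.413], [0.193, 0.977, -0.09], [-0.422, 0.0, -0.906]]
ft_force: [1.2, 0.6, 1.0]
grip_width: 0.0447
```

Request:
send_rows --pt "0 0 -0.3 0 0 0 45" --pt "0 0 -0.8 0 0 0 45" --pt "0 0 -1.5 0 0 0 45" --pt "0 0 -2.2 0 0 0 45" --pt "0 0 -2.2 0 0 0 45"

```text
time_s: 12.62
position: [0.4712, -0.0714, 0.1864]
tool_rot: [[-0.883, 0.213, 0.417], [0.192, 0.977, -0.092], [-0.427, -0.001, -0.904]]
ft_force: [-0.3, -0.1, 0.2]
grip_width: 0.0452
```

```bash
python3 look.py w8; python3 - <<'E'
from h import *
import pickle
s,i,d=pickle.load(open('w8.pkl','rb'))
i,d=vision.get_image('scene'); save('s8',cv2.resize(i[130:240,190:320],None,fx=6,fy=5)); W=cloud('scene',d)
H=O0-.0019*BX+.0147*BY
Q=W-H; x,y,z=Q@BX,Q@BY,Q@BZ
k=(abs(x)<.02)&(abs(y)<.02)&(z>.002)&(z<.06); print('max z over plate',np.sort(z[k])[-5:], 'z .03+ mean xy',x[k&(z>.03)].mean(),y[k&(z>.03)].mean(), 'z lo',x[k&(z<.02)&(z>.008)].mean(),y[k&(z<.02)&(z>.008)].mean())
E
```

```text
[ 0.4712366  -0.07144794  0.1863904 ] [[-0.8835, 0.2131, 0.4171], [0.1921, 0.977, -0.0923], [-0.4272, -0.0014, -0.9041]] [-0.30209892 -0.06899655  0.21379214] [0.03117744 0.1970355  0.03572918] 0.045228714895148604
max z over plate [0.04354063 0.04357548 0.04377412 0.04379902 0.04402115] z .03+ mean xy 0.005928363403300189 0.0028365428188751227 z lo 0.007021617697901644 0.0034469647500682573
```

View pics/w8.png

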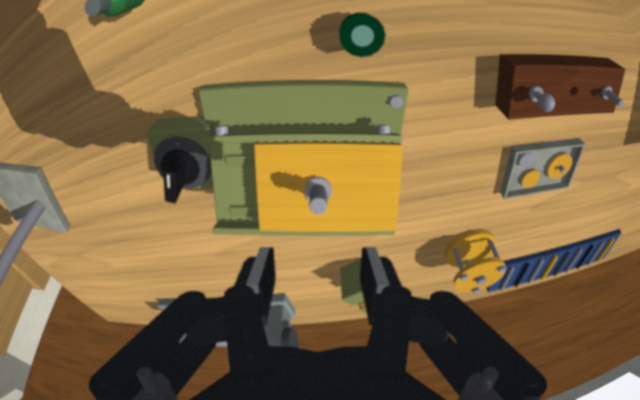

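View pics/s8.png

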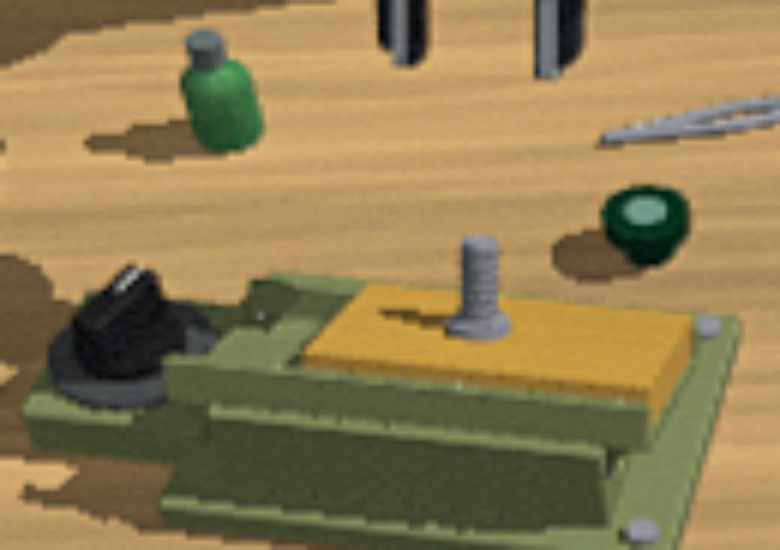

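```bash
python3 - <<'E'
from h import *
s=status.observe(); print(s['q'],s['position'],plan([.49,-.2225,.17],bedR(-30)))
E
```

```text
[ -26.13947835    8.21290502  107.3990631     8.97217258   40.33152085
 -109.44291176] [ 0.47112469 -0.07136581  0.1838746 ] (array([-0.8002, -2.8726,  0.681 ]), array([0.4813, 3.1054, 2.1763]))
```

Request:
send_rows --pt "-0.15 -0.6 0.1 0.1 0.7 0.5 45" --pt "-0.3 -1.2 0.25 0.22 1.4 1.0 45" --pt "-0.5 -1.8 0.4 0.34 2.2 1.5 40" --pt "-0.65 -2.4 0.55 0.45 2.9 2.0 40" --pt "-0.8 -2.87 0.68 0.481 3.105 2.176 40"

```text
time_s: 13.35
position: [0.4907, -0.2238, 0.1679]
tool_rot: [[-0.865, 0.501, -0.004], [0.501, 0.865, 0.002], [0.005, 0.0, -1.0]]
ft_force: [-0.7, 0.7, -0.4]
grip_width: 0.0399
```

Request:
send_rows --pt "0 0 0 0 0 0 40" --pt "0 0 0 0 0 0 40"

```text
time_s: 13.6
position: [0.4899, -0.2217, 0.1689]
tool_rot: [[-0.866, 0.499, -0.002], [0.499, 0.866, 0.002], [0.002, 0.001, -1.0]]
ft_force: [0.3, 0.5, -0.3]
grip_width: 0.0399
```

```bash
python3 look.py w9; python3 - <<'E'
from h import *
import pickle
s,i,d=pickle.load(open('w9.pkl','rb')); print(plan([.49,-.2225,.17],bedR(-30)),s['q'])
print(wproj([[.489,-.224,.0762],[.489,-.224,.044]],s))
cv2.imwrite('pics/w9c.png',cv2.resize(cv2.cvtColor(i[150:270,230:400],cv2.COLOR_RGB2BGR),None,fx=4.5,fy=4.5,interpolation=cv2.INTER_CUBIC))
E
```

```text
[ 0.4899254  -0.22170448  0.1688675 ] [[-0.8663, 0.4995, -0.0017], [0.4995, 0.8663, 0.0016], [0.0023, 0.0005, -1.0]] [ 0.27133813  0.47436441 -0.33163617] [ 0.05297421 -0.04380218 -0.0639923 ] 0.03993525699575991
(array([-0.0109, -0.016 , -0.0156]), array([ 0.0025, -0.0124,  0.0071])) [-3.69755909e+01  2.37489600e+01  8.21856441e+01  1.38405356e-02
  7.41994384e+01 -9.70154696e+01]
[[314.9586691  203.82826047]
 [315.19778638 192.03354764]]
```

View pics/w9c.png

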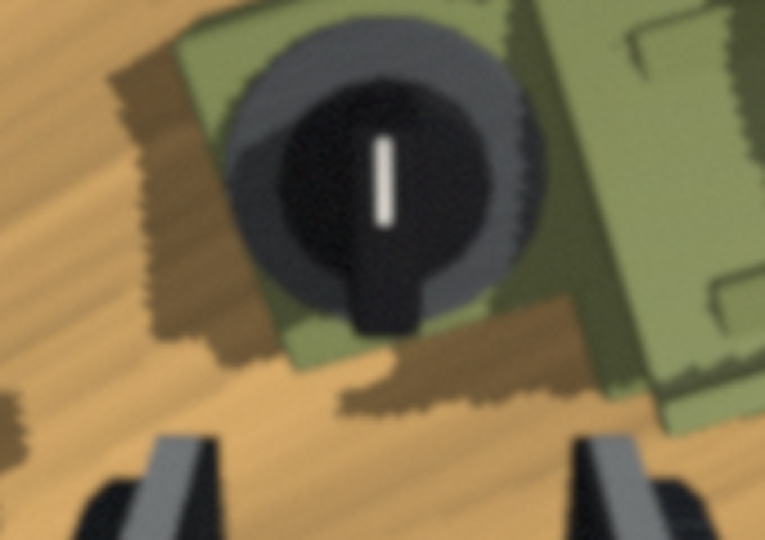

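```bash
python3 - <<'E'
from h import *
import pickle
s,i,d=pickle.load(open('w9.pkl','rb'))
print(wplane([[315.2,190.3],[315.2,190.3]],s,[0,0,.044],np.array([0,0,1.])), wplane([[315.2,197.5],[315.2,224],[315.,190]],s,[0,0,.076],np.array([0,0,1.])))
K,T=wcam(s); v,u=np.mgrid[0:400,0:640]; o,r=wray(np.c_[u.ravel(),v.ravel()],s); W=(o+r*(d.ravel()/(r@T[:3,2]))[:,None]).reshape(400,640,3)
sub=W[150:240,270:360].reshape(-1,3)
b=sub[(sub[:,2]>.07)&(sub[:,2]<.085)]; print(len(b),b.mean(0),cv2.minAreaRect(b[:,:2].astype(np.float32)),np.median(b[:,2]))
g=sub[(sub[:,2]>.03)&(sub[:,2]<.06)]; print(np.histogram(sub[:,2],bins=np.arange(0,.09,.004)))
print(plan([.4895,-.2235,.05],bedR(-30)))
E
```

```text
[[ 0.48758806 -0.22317876  0.044     ]
 [ 0.48758806 -0.22317876  0.044     ]] [[ 0.48452688 -0.221182    0.076     ]
 [ 0.50438592 -0.2327078   0.076     ]
 [ 0.47903927 -0.21818206  0.076     ]]
785 [ 0.48801241 -0.22342066  0.07289114] ((0.48873788118362427, -0.2240006923675537), (0.013407748192548752, 0.04044041410088539), 60.348907470703125) 0.07298447069778383
(array([ 249,    6,    9,   20,   26,   10,  160, 1585, 1741,  354,  982,
        190,   49,   16,   20,   13,   20,  150,  661,    0,    0,    0]), array([0.   , 0.004, 0.008, 0.012, 0.016, 0.02 , 0.024, 0.028, 0.032,
       0.036, 0.04 , 0.044, 0.048, 0.052, 0.056, 0.06 , 0.064, 0.068,
       0.072, 0.076, 0.08 , 0.084, 0.088]))
(array([-0.0164, -0.0392,  2.3844]), array([ 0.0025, -0.0124,  0.0071]))
```

```bash
python3 - <<'E'
from h import *
import pickle
s,i,d=pickle.load(open('w9.pkl','rb'))
K,T=wcam(s); v,u=np.mgrid[0:400,0:640]; o,r=wray(np.c_[u.ravel(),v.ravel()],s); W=(o+r*(d.ravel()/(r@T[:3,2]))[:,None])
W=W[(d.ravel()>0)&(v.ravel()<245)]
rr=np.hypot(W[:,0]-.488,W[:,1]+.2236)
for a in range(0,100,8):
    k=(rr>a/1000)&(rr<(a+8)/1000); print(a,k.sum(),W[k,2].max() if k.any() else 0)
print(plan([.488,-.2236,.05],bedR(-29.9)))
E
```

```text
0 271 0.07501243097933685
8 716 0.07534319308375315
16 1241 0.07467655422687727
24 1406 0.03756320671382518
32 1626 0.05254866818931092
40 1983 0.06153493853791395
48 2186 0.06815334798526232
56 3004 0.08912804823074155
64 3439 0.089643861314807
72 3531 0.08974210978884303
80 3389 0.09036422649271655
88 3987 0.09034062651836444
96 3646 0.09229572775991132
(array([ 0.0086, -0.0559,  2.3845]), array([ 0.0025, -0.0124, -0.0054]))
```

Request:
send_rows --pt "0.01 -0.05 0.6 0 0 0 26" --pt "0.01 -0.05 1.2 0 0 0 26" --pt "0.01 -0.05 1.7 0 0 0 26" --pt "0.01 -0.05 1.7 0 0 0 26"

```text
time_s: 14.15
position: [0.4877, -0.223, 0.0836]
tool_rot: [[-0.867, 0.499, -0.003], [0.499, 0.867, 0.002], [0.004, 0.001, -1.0]]
ft_force: [-0.8, 0.2, 1.1]
grip_width: 0.0259
```

```bash
python3 look.py w10; python3 - <<'E'
from h import *
i=cv2.imread('pics/w10.png')[170:330,220:420];cv2.imwrite('pics/w10c.png',cv2.resize(i,None,fx=4,fy=3.7))
print(plan([.488,-.2236,.05],bedR(-29.9)))
E
```

```text
[ 0.48771819 -0.22302649  0.08364817] [[-0.8665, 0.4991, -0.0031], [0.4991, 0.8665, 0.0025], [0.0039, 0.0006, -1.0]] [-0.76948911  0.1675943   1.06151666] [-0.01921688  0.008633    0.00761517] 0.025906994455611176
(array([ 0.0062, -0.0036,  0.6978]), array([ 0.0014, -0.0098, -0.0054]))
```

View pics/w10c.png

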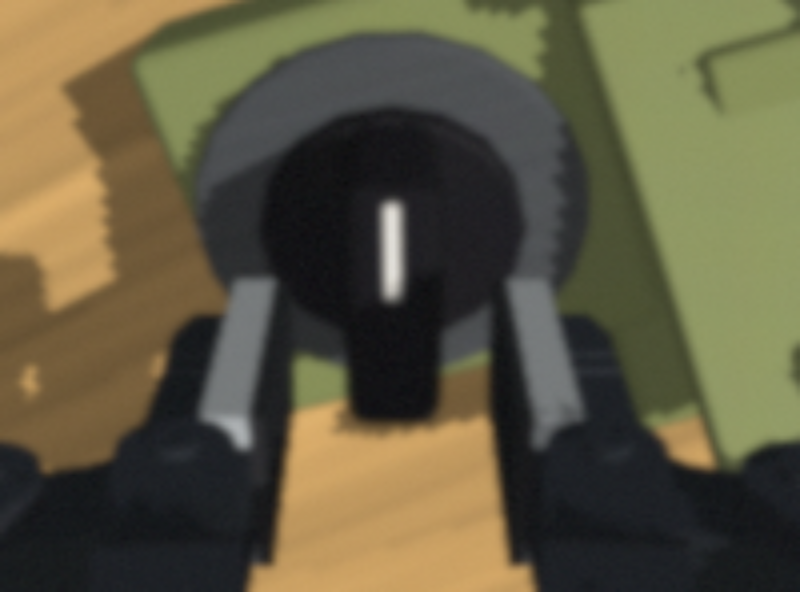

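Bar centred between the fingers, aligned. Descend and close.

Request:
send_rows --pt "0 0 0.35 0 0 0 26" --pt "0 0 0.6 0 0 0 26" --pt "0 0 0.68 0 0 0 26" --pt "0 0 0.68 0 0 0 26"

```text
time_s: 14.7
position: [0.4886, -0.2243, 0.051]
tool_rot: [[-0.866, 0.5, -0.0], [0.5, 0.866, 0.0], [0.0, 0.0, -1.0]]
ft_force: [-0.3, 0.3, 0.7]
grip_width: 0.0261
```

Request:
send_rows --pt "0 0 0 0 0 0 12" --pt "0 0 0 0 0 0 8" --pt "0 0 0 0 0 0 8" --pt "0 0 0 0 0 0 8" --grip_force 40

```text
time_s: 15.2
position: [0.4891, -0.2238, 0.0514]
tool_rot: [[-0.866, 0.5, 0.001], [0.5, 0.866, 0.001], [-0.001, 0.001, -1.0]]
ft_force: [3.1, 4.0, 2.9]
grip_width: 0.0132
```

```bash
python3 - <<'E'
from h import *
s=status.observe(); print(s['position'],s['ft_force'],s['wrist_torque'],s['grip_width'],s['q'][5]); R=s['tool_rot']; print(np.degrees(np.arctan2(-R[1,0],-R[0,0])))
E
```

```text
[ 0.48912693 -0.22380266  0.05138794] [3.06417884 3.9631183  2.8699388 ] [ 0.60183625 -0.36311314  0.02406931] 0.013171855330692721 -97.29694960493778
-29.984007828606952
```

Request:
send_rows --pt "0 0 0 0 0 0.8 8" --pt "0 0 0 0 0 1.8 8" --pt "0 0 0 0 0 2.8 8" --pt "0 0 0 0 0 3.8 8" --pt "0 0 0 0 0 4.8 8"

```text
time_s: 15.82
position: [0.4892, -0.2236, 0.0514]
tool_rot: [[-0.364, 0.931, 0.001], [0.931, 0.364, 0.001], [0.0, 0.002, -1.0]]
ft_force: [3.3, 5.1, 2.4]
grip_width: 0.0132
```

Request:
send_rows --pt "0 0 0 0 0 0.8 8" --pt "0 0 0 0 0 1.6 8" --pt "0 0 0 0 0 2.4 8" --pt "0 0 0 0 0 2.9 8" --pt "0 0 0 0 0 2.9 8"

```text
time_s: 16.45
position: [0.4894, -0.2236, 0.0514]
tool_rot: [[0.029, 1.0, 0.002], [1.0, -0.029, 0.001], [0.001, 0.002, -1.0]]
ft_force: [4.4, 5.2, 3.1]
grip_width: 0.013
```

```bash
cat > k.py <<'E'
from h import *
s=status.observe(); print(s['position'],s['ft_force'],s['wrist_torque'],s['grip_width'],s['q'][5],s['time_s']); R=s['tool_rot']; a=np.degrees(np.arctan2(-R[1,0],-R[0,0])); print('psi',a,'clamp est',np.radians(-12.3-a))
E
python3 k.py
```

```text
[ 0.48937327 -0.22355873  0.05140617] [4.41315021 5.22156781 3.08323672] [ 0.94425138 -0.5686962  -0.06212886] 0.012995366947826232 -35.64617150631517 16.45
psi -91.64440807443707 clamp est 1.3848211639449008
```

Torque about z ~0.06, still free. Go slowly to the stop.

Request:
send_rows --pt "0 0 0 0 0 0.3 8" --pt "0 0 0 0 0 0.6 8" --pt "0 0 0 0 0 0.8 8" --pt "0 0 0 0 0 0.8 8"

```text
time_s: 16.95
position: [0.4894, -0.2235, 0.0514]
tool_rot: [[0.139, 0.99, 0.002], [0.99, -0.139, 0.001], [0.001, 0.002, -1.0]]
ft_force: [3.1, 5.5, 2.3]
grip_width: 0.0132
```

```bash
python3 k.py
```

```text
[ 0.4894196  -0.22351704  0.0513965 ] [3.08963402 5.51252461 2.26389401] [ 0.98872086 -0.61699883 -0.01807051] 0.013213173597757661 -29.274709597021683 16.95
psi -98.01143288408254 clamp est 1.4959467104293795
```

Request:
send_rows --pt "0 0 0 0 0 0.15 8" --pt "0 0 0 0 0 0.25 8" --pt "0 0 0 0 0 0.25 8"

```text
time_s: 17.32
position: [0.4894, -0.2235, 0.0514]
tool_rot: [[0.172, 0.985, 0.001], [0.985, -0.172, 0.001], [0.001, 0.001, -1.0]]
ft_force: [5.0, 5.8, 3.2]
grip_width: 0.0134
```

```bash
python3 k.py
```

```text
[ 0.48941839 -0.22352001  0.05143974] [4.997402   5.82623957 3.16404934] [ 1.03987611 -0.63095962  0.92549682] 0.013444591223462268 -27.374834943382922 17.325
psi -99.87588635031214 clamp est 1.5284875621653071
```

Request:
send_rows --pt "0 0 0 0 0 0 20" --pt "0 0 0 0 0 0 26" --pt "0 0 0 0 0 0 26"

```text
time_s: 17.7
position: [0.4884, -0.2244, 0.0507]
tool_rot: [[0.174, 0.985, -0.001], [0.985, -0.174, 0.0], [0.0, -0.001, -1.0]]
ft_force: [-0.1, -0.4, -0.6]
grip_width: 0.0261
```

Request:
send_rows --pt "0 0 -0.4 0 0 0 26" --pt "0 0 -1.1 0 0 0 26" --pt "0 0 -2.0 0 0 0 26" --pt "0 0 -2.6 0 0 0 26" --pt "0 0 -2.6 0 0 0 26"

```text
time_s: 18.32
position: [0.4892, -0.2249, 0.1827]
tool_rot: [[0.174, 0.985, 0.003], [0.985, -0.174, -0.002], [-0.002, 0.003, -1.0]]
ft_force: [0.4, -0.5, 0.1]
grip_width: 0.0258
```

```bash
python3 look.py w11; python3 - <<'E'
from h import *
import pickle
s,i,d=pickle.load(open('w11.pkl','rb'))
K,T=wcam(s); v,u=np.mgrid[0:400,0:640]; o,r=wray(np.c_[u.ravel(),v.ravel()],s); W=(o+r*(d.ravel()/(r@T[:3,2]))[:,None]).reshape(-1,3)
k=(np.hypot(W[:,0]-.489,W[:,1]+.2236)<.03)&(W[:,2]>.066)&(W[:,2]<.082)&(v.ravel()<245); b=W[k]
print(len(b),b.mean(0),cv2.minAreaRect(b[:,:2].astype(np.float32)))
cv2.imwrite('pics/w11c.png',cv2.resize(cv2.cvtColor(i[60:300,180:440],cv2.COLOR_RGB2BGR),None,fx=2.4,fy=2.4))
for c in ['scene','top']:
    i,d=vision.get_image(c); save('f_'+c,i)
    W=cloud(c,d); k=(np.hypot(W[...,0]-.489,W[...,1]+.2236)<.03)&(W[...,2]>.068)&(W[...,2]<.08); b=W[k]; print(c,len(b)); 
    if len(b)>5: print(cv2.minAreaRect(b[:,:2].astype(np.float32)))
    H=O0-.0019*BX+.0147*BY; Q=W-H; z=Q@BZ; k=(abs(Q@BX)<.02)&(abs(Q@BY)<.02)&(z>.002)&(z<.06); print(np.sort(z[k])[-4:])
i=cv2.imread('pics/f_scene.png')[130:240,190:450]; cv2.imwrite('pics/f_scenec.png',cv2.resize(i,None,fx=3,fy=3,interpolation=cv2.INTER_CUBIC))
E
```

```text
[ 0.48917259 -0.22489783  0.18270872] [[0.1737, 0.9848, 0.003], [0.9848, -0.1736, -0.0024], [-0.0019, 0.0034, -1.0]] [ 0.39441566 -0.5232489   0.11914382] [ 3.22058655e-02  1.75464913e-02 -8.61725610e-05] 0.025821310504018424
749 [ 0.48909496 -0.2221429   0.0727765 ] ((0.48888468742370605, -0.22334833443164825), (0.04128603637218475, 0.013955436646938324), 80.29006958007812)
scene 97
((0.4913042187690735, -0.22198855876922607), (0.041548408567905426, 0.015420750714838505), 80.91175079345703)
[0.04351168 0.04381193 0.04451457 0.04462527]
top 213
((0.48940548300743103, -0.2243952453136444), (0.041056808084249496, 0.014215557835996151), 82.46526336669922)
[0.04566717 0.04590755 0.04596158 0.04643831]
```

View pics/w11c.png

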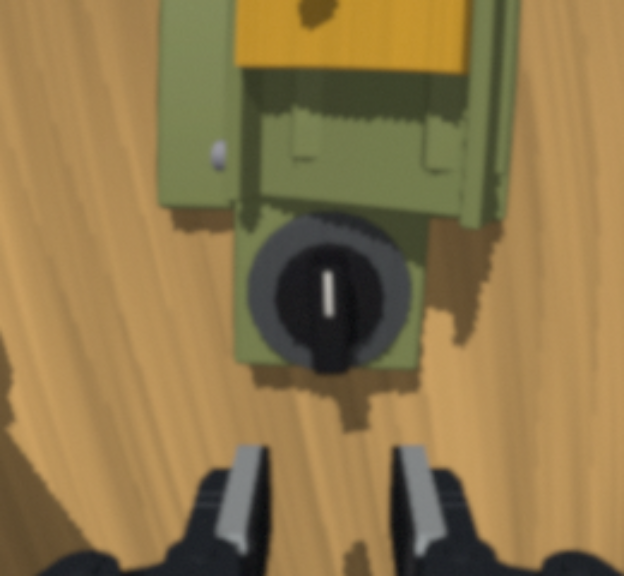

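View pics/f_scenec.png

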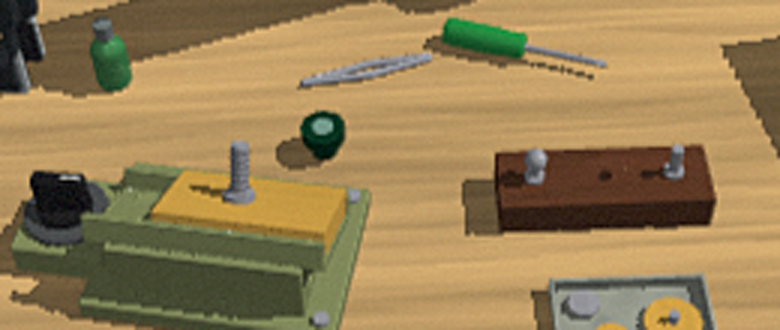

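```bash
python3 -c "
from rig import env,status
print(status.observe()['ft_force']); print(env.close_job())"
```

```text
[-0.2365811  -0.40558899  0.30590161]
the job is handed in; nothing more can be done
None
```

The job is done and was handed in at about 18.5 s of the 72 s allowed; I saw no sign of a failed step.

- **Touchdown and slide:** I took the broad-flange pin from the middle of the stand and set it square on the plate, about 48 mm left of my estimate of the bed's origin. That is roughly 40 mm in from the plate's left edge. I slid it right along the middle line under light pressure until it dropped into the hole at about y = +15 mm.
- **Seating:** I pushed the pin home with about 34 N on the plate and let go. The scene camera puts its top about 44 mm above the plate, which is the height of a flush flange. The top camera read about 46 mm, a difference I put down to calibration.
- **Clamp knob:** I turned it clockwise until the torque rose sharply from about 0.06 to 0.9 N m at the stop, then let go. The bar's angle afterwards was 1.48 to 1.53 rad across the three cameras, against the stop at 1.5.
- **Final state:** The last pictures show the other two pins still in the stand and the gripper clear of everything, with wrist force near zero.

The cameras disagreed with each other by 2 to 3 mm in position; I went by the wrist camera.

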